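# Stack a sample cell in its jig and hold the window cover ready above it

## Task

Build the sample cell in the grey assembly jig: seat the metal cell body squarely in the jig's pocket, let go, then set the white spacer frame squarely on it inside the same pocket and let go. Then lift the blue window cover up higher than the white tube rack, carry it across to the jig and finish still holding it, level, square and centred over the spacer with about 8 mm of air between the two, at rest and ready for bonding. The cover must never touch the spacer, nothing may hit the tube rack, and everything else on the table stays where it is.

Things in the scene. Friction and masses are not known exactly. Their poses are not given: they have to be found in the camera images.
- jig: Assembly jig, fixed to the table: grey base plate 130 x 90 mm, 10 mm thick, with a steel pocket for parts of 70 x 40 mm, in which body and spacer are stacked (together 34 mm high). Stops of the pocket reach out to x = +/-59 mm. Origin: centre of the plate's underside, on the table; x along the long side of plate and pocket, y across, z up.
- pocket (a point): Centre of the pocket floor, 10 mm above the table, axes as the jig's. Pocket 74 mm (x) by 44 mm (y): 2 mm play on every side. Steel stops close both x ends; the y sides have only 8 mm thick tabs at the corners and are open for fingers from x = -27 to +27 mm. Stops and tabs are straight up to 28 mm above the floor, then flare outward as lead-in and end 36 mm above it.
- cell_body: Metal cell body, a silvery block 70 x 40 x 22 mm with a recess in the top, 130 g nominal. Loose, lies on the table right way up. Origin: centre of the underside; x along the 70 mm, y along the 40 mm (grip across y), z up. Half a turn about z makes no difference.
- spacer: White plastic spacer, an open rectangular frame 70 x 40 mm, 12 mm thick, 50 g nominal. Loose, flat on the table. Origin: centre of the underside; x along the 70 mm, y along the 40 mm (grip across y), z up. Half a turn about z makes no difference.
- cover: Window cover, a blue plastic frame 70 x 40 mm, 12 mm thick, with a glass pane and four steel screw heads (up to 13.3 mm high) on top, 70 g nominal. Loose, flat on the table. Origin: centre of the underside; x along the 70 mm, y along the 40 mm (grip across y), z up. Half a turn about z makes no difference.
- rack: White tube rack, 105 x 200 mm, 62 mm high, loose, standing between the cell parts (left) and the jig (right); its 200 mm side, its own y axis, points roughly away from the robot. Origin: centre of the underside. To be left alone.
- amber_bottle: Small amber bottle, 44 mm across, 88 mm high, upright behind the rack; origin: centre of the underside. To be left alone.
- vial: Brown vial with a red cap, 28 mm across, 53 mm high, upright at the back; origin: centre of the underside. To be left alone.
- stapler: Black stapler 34 x 130 x 46 mm, lying to the right of the jig; origin: centre of the underside, y along its length. To be left alone.
- marker: Grey and red felt marker 14 x 129 x 16 mm lying near the front edge; origin: centre of the underside, y along its length. To be left alone.
- phone: Black phone 150 x 72 x 9 mm lying at the back left; origin: centre of the underside, x along its length. To be left alone.
- nut: Brass-coloured hexagon tube fitting 17 x 19 x 22 mm, at the back right; origin: centre of the underside. To be left alone.
Mind the look-alikes: they are no part of the job. Leave any brown look-alike of the spacer alone.

How it is judged:
By the outcome, as a careful person would: the job done as asked, in the order asked, and still so for the second after the job is handed in, while the arm keeps its last pose, push and grip.
It also fails if it takes over 72 s, if anything falls off the work surface, if the arm or the gripper's body presses on something with over 40 N, if the wrist force passes 120 N, or if a joint passes its speed limit or range.

## Robot

A 6-joint arm with a two-finger parallel gripper is mounted at the origin on a cart in front of the work surface, level with it; the furniture and walls round the work are solid. World frame = base frame: x ahead of the robot, y to its left, z up, the work surface at z = 0. Lengths are in mm, angles in degrees, forces in N, time in s.
With the tool pointing down it reaches from about 350 to 850 mm from the base axis. Payload 8.1 kg.
Tool frame: the origin (TCP) lies between the finger pads; the fingertips stand 8 mm ahead of it and the grasp point (between the pads) lies 11 mm behind it (r.tip_extent is the distance from the TCP to the fingertips, in mm); z points along the fingers, y is the direction in which the jaws open and shut (so a half turn about z gives the same grasp; the last joint's range is limited). The gripper opens to 85 mm and grips with 20 to 120 N. Pads are 22 mm wide; open, the fingers measure 114 mm over their backs; the gripper's body (76 mm by 85 mm) begins 54 mm behind the grasp point. The pads swing forward as they close: fully open they stand 13 mm farther back than shut.
Start: joints at [65.18, 7.471, 85.268, -0, 87.261, -4.893], TCP at [204.477, 564.087, 239.292] pointing down, gripper open.
Joint ranges: [-169.43, 169.43], [-51.17, 129.36], [1.28, 143.12], [-76.62, 256.62], [0, 156.53], [-152.29, 152.29]. Speed limits (degrees/s): [136.94, 136.94, 159.86, 180, 180, 180].

## Interface

Orientations are given as [roll, pitch, yaw] about the fixed x, y, z axes, in that order (R = Rz(yaw) Ry(pitch) Rx(roll)).
In Python, from bench import sensors, viewer, hand_in, r gives the robot as it stands. The module is installed in compiled form; this text tells all that it offers.
- The arm moves only by the tool move_arm, never from a script. Its argument "rows" is a list that holds one entry, the list of rows, each a list of 6 numbers: the shift along the tool's x, y, z in m, then the turn, a rotation vector about the tool's x, y, z in degrees. In form: [[[tx, ty, tz, rx, ry, rz], ...]]. A call has 1 to 20 rows; each row is the pose to reach, as a shift and turn from the pose commanded when the call began, along the tool's axes at that moment; what a row does not reach only later rows make up. A row lasts 1/10 s, in which the tool goes at most 50 mm and 8.59 degrees, less where a joint would pass 70% of its speed; a pose out of reach is approached as far as the arm can. A call with a gripper value outside its range is refused whole. "grip" is the opening, from 0 (shut) to 1 (fully open), set as the call begins (left out, the last holds). The fingers move at their own pace and stop on an object; "newtons" is the grip in N (left out, the last holds). Time passes only in rows, so rows that repeat a pose let the fingers close. It gives the time, the measured TCP pose, the force and the opening at its end, in the units of the state.
- sensors.sense(): the state, without advancing time (a new reading comes with each control period).
- viewer.snapshot(name): name is "side" or "top"; returns a dict with "color" (400x640x3 uint8, red, green, blue), "camera_matrix" (3x3 intrinsics, pixels), "k1" (the pictures are not rectified: a ray, as slopes to the right and down, at radius r is drawn at 1 + k1 r^2 times it, then the intrinsics apply), "R" (3x3) and "t" (3): a world point X has camera coordinates R X + t. Camera axes: x right, y down, z forward; pixel columns grow to the right and rows downward; lengths in mm; the calibration is good to about 2 mm. A picture is of the moment at which its call begins. There is no depth.
- hand_in(): hands the job in, once; it reports no verdict.
The state is a dict: "time": time; "joint_pos": joint angles; "qd": joint speeds; "joint_efforts": joint torques, N m; "tool_pos": TCP position; "tcp_rot": TCP orientation; "ft_force": force on the tool from outside, world axes, zero at the start; "wrist_torque": the same for the moment, N m; "finger_gap": finger opening in mm.
Only numpy, scipy, OpenCV 4.12 (cv2) and the standard library are available. Lean on these libraries where they do the work, as an engineer would, in place of code of your own. Each camera call takes 0.05 s, during which the arm holds its last target.

## Working session

There is one attempt and no reset: what is moved stays moved. The work goes in short steps, Python scripts to look and compute and a tool call to move; the robot and the scene stay as the last step left them, time stands still between calls to the robot, and variables do not carry over. Pictures are saved under pics/ and viewed, and the job is handed in when it is done.

Besides the shell and the picture viewer there is one more tool, called after ">>>" by a JSON object that holds its "name" and its "arguments", one argument or row to a line. move_arm: Moves the arm, as the interface text tells. Its arguments: {"type":"object","properties":{"rows":{"type":"array","items":{"type":"array","items":{"type":"array","items":{"type":"number"}}}},"grip":{"type":"number"},"newtons":{"type":"number"}},"required":["rows"]}

```bash
mkdir -p pics; ls; cat > h.py <<'E'
import numpy as np, cv2
from bench import sensors, viewer, hand_in, r
def snap(n,f):
    s=viewer.snapshot(n); cv2.imwrite('pics/'+f+'.png',s['color'][:,:,::-1]); np.savez('pics/'+f+'.npz',**s); return s
def ray(s,uv):
    uv=np.asarray(uv,float).reshape(-1,1,2); K=np.asarray(s['camera_matrix'],float)
    n=cv2.undistortPoints(uv,K,np.array([float(s['k1']),0,0,0]),None,None).reshape(-1,2)
    d=np.c_[n,np.ones(len(n))]@s['R']; c=-s['R'].T@s['t']; return c,d
def onz(s,uv,z):
    c,d=ray(s,uv); return c+d*((z-c[2])/d[:,2])[:,None]
def proj(s,X):
    X=np.asarray(X,float).reshape(-1,3)
    return cv2.projectPoints(X,cv2.Rodrigues(np.asarray(s['R']))[0],np.asarray(s['t'],float),np.asarray(s['camera_matrix'],float),np.array([float(s['k1']),0,0,0]))[0].reshape(-1,2)
E
python3 - <<'E'
from h import *
print(sensors.sense())
for n in('top','side'):
    s=snap(n,n+'0'); print(n,s['camera_matrix'],s['k1'],-s['R'].T@s['t'],s['R'])
E
```

```text
pics
{'time': 0.0, 'joint_pos': array([ 6.51798376e+01,  7.51563061e+00,  8.53298243e+01,  6.96972488e-04,
        8.72626250e+01, -4.89302314e+00]), 'qd': array([ 0.00014232,  0.02640859,  0.02188445,  0.00809452, -0.04208609,
        0.13769698]), 'joint_efforts': array([-1.02735405e-03, -5.69414163e+01, -5.00540650e+01, -3.13173141e-04,
        1.47663866e-02,  4.52610630e-05]), 'tool_pos': array([204.23971535, 563.58849752, 238.23376201]), 'tcp_rot': array([-1.79892373e+02, -9.91230891e-03,  1.60072818e+02]), 'ft_force': array([-0.48910151,  0.89974901,  0.12371178]), 'wrist_torque': array([ 0.00888335,  0.03445376, -0.00481347]), 'finger_gap': 85.2620040668545}
top [[416.98699692   0.         316.82026406]
 [  0.         416.98699692 197.34327762]
 [  0.           0.           1.        ]] 0.009167241579219066 [ 451.27098306  -28.03053061 1051.90500533] [[ 0.00943129 -0.99951946 -0.02952802]
 [-0.99650688 -0.00694431 -0.08322153]
 [ 0.08297649  0.03020976 -0.99609351]]
side [[361.92987302   0.         319.92808612]
 [  0.         361.92987302 202.50535599]
 [  0.           0.           1.        ]] -0.06240971596293441 [ 168.21172931 -889.35169359  474.16527875] [[ 0.92359488 -0.38260712  0.02417203]
 [-0.13492451 -0.38342383 -0.9136638 ]
 [ 0.35884241  0.84059381 -0.40575137]]
```

View pics/top0.png

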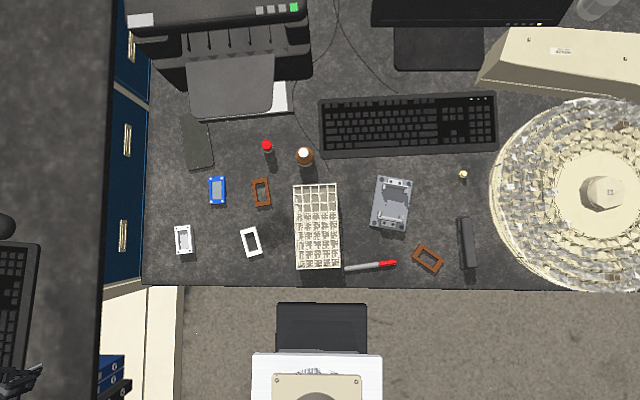

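View pics/side0.png

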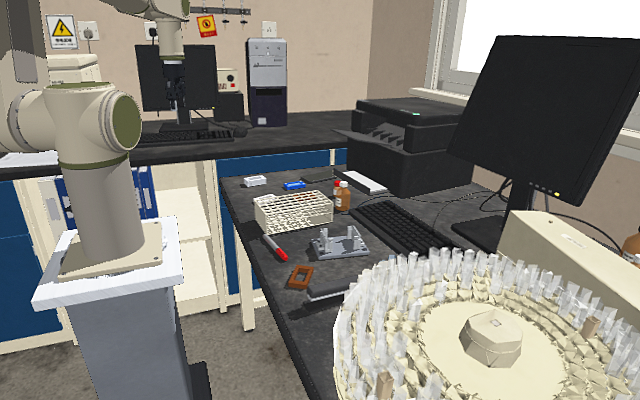

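```bash
python3 - <<'E'
from h import *
a=cv2.imread('pics/top0.png')
cv2.imwrite('pics/z1.png',cv2.resize(a[165:275,160:280],None,fx=5,fy=5,interpolation=cv2.INTER_CUBIC)[:600,:800])
cv2.imwrite('pics/z2.png',cv2.resize(a[160:280,340:480],None,fx=5,fy=5,interpolation=cv2.INTER_CUBIC))
b=cv2.imread('pics/side0.png')
cv2.imwrite('pics/z3.png',cv2.resize(b[160:270,230:380],None,fx=5,fy=5,interpolation=cv2.INTER_CUBIC))
E
```

```text
(no output)
```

View pics/z1.png

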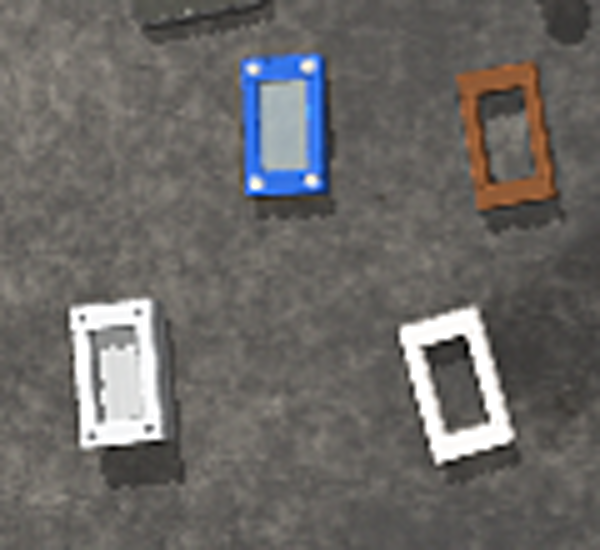

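View pics/z2.png

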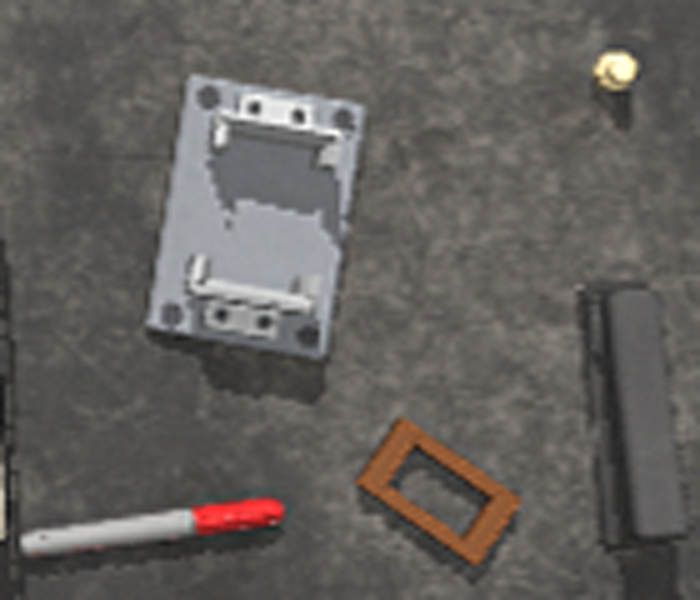

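View pics/z3.png

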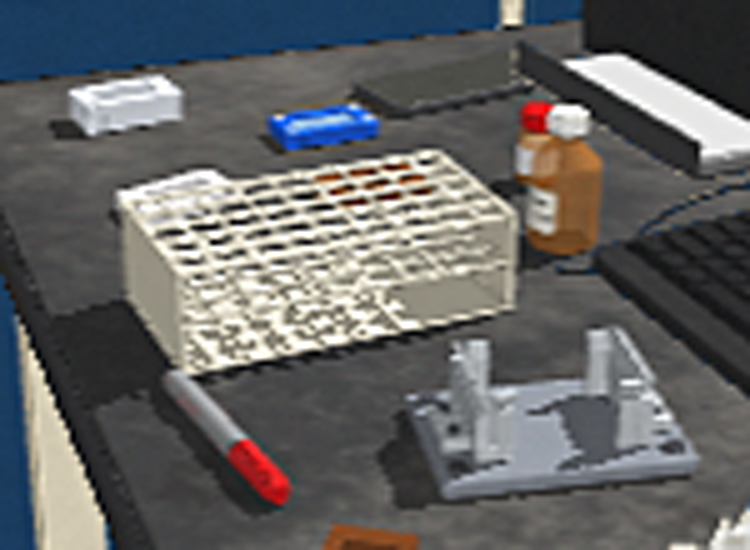

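```bash
cat > meas.py <<'E'
from h import *
def rect(s,mask,z,hull_only=True):
    # mask at 4x upsample -> contour -> world points at z -> minAreaRect
    cs,_=cv2.findContours(mask,cv2.RETR_EXTERNAL,cv2.CHAIN_APPROX_NONE)
    c=max(cs,key=cv2.contourArea).reshape(-1,2).astype(float)
    uv=(c+0.5)/UP-0.5
    P=onz(s,uv,z)[:,:2]
    (cx,cy),(w,h),a=cv2.minAreaRect(P.astype(np.float32))
    if w<h: w,h=h,w; a+=90
    a=(a+90)%180-90
    return np.round([cx,cy,w,h,a],2)
UP=6
def up(s,box):
    x0,y0,x1,y1=box
    return cv2.resize(s['color'],None,fx=UP,fy=UP,interpolation=cv2.INTER_LINEAR)
def boxed(m,box):
    o=np.zeros_like(m); x0,y0,x1,y1=[v*UP for v in box]; o[y0:y1,x0:x1]=m[y0:y1,x0:x1]; return o
E
python3 - <<'E'
from meas import *
s=dict(np.load('pics/top0.npz'))
I=cv2.resize(s['color'],None,fx=UP,fy=UP,interpolation=cv2.INTER_LINEAR).astype(int)
R,G,B=I[...,0],I[...,1],I[...,2]
for n,box,m,z in [('spacer',(236,220,268,262),lambda t:(R>t),12),('body',(168,215,198,262),lambda t:R>t,22)]:
  for t in (130,150,170,190,205,220): print(n,t,rect(s,boxed((m(t)*255).astype(np.uint8),box),z))
for t in (60,75,90,110): print('cover',t,rect(s,boxed(((B-R>t)*255).astype(np.uint8),(200,170,235,212)),12))
for t in (95,105,115,125): print('jig',t,rect(s,boxed((((B>t)&(B-R>3))*255).astype(np.uint8),(365,170,416,236)),10))
for t in (95,105,115,125): print('jig',t,rect(s,boxed((((B>t))*255).astype(np.uint8),(365,170,416,236)),10))
print('rack')
for t in (140,160,180): print(rect(s,boxed((((R>t))*255).astype(np.uint8),(285,178,345,275)),62))
E
```

```text
spacer 130 [427.05 167.41  72.83  43.55  17.47]
spacer 150 [426.92 167.43  72.07  42.77  17.55]
spacer 170 [426.76 167.43  71.23  42.16  17.26]
spacer 190 [426.72 167.36  70.55  41.47  17.26]
spacer 205 [426.62 167.47  69.88  40.96  17.26]
spacer 220 [426.51 167.49  69.32  40.24  16.76]
body 130 [431.03 334.63  73.54  43.22   7.19]
body 150 [430.77 334.89  71.95  42.23   7.09]
body 170 [430.79 334.95  70.94  41.43   7.19]
body 190 [430.71 334.96  70.2   40.57   7.21]
body 205 [430.67 334.95  69.55  40.08   6.82]
body 220 [430.6  335.12  69.21  39.37   7.24]
cover 60 [555.96 257.75  71.62  42.99   2.81]
cover 75 [556.06 257.64  71.21  42.44   3.01]
cover 90 [555.98 257.78  70.73  41.71   2.41]
cover 110 [556.   257.61  70.14  41.31   3.14]
jig 95 [ 525.98 -181.16  129.42   90.72   -9.75]
jig 105 [ 526.24 -181.02  128.96   90.36   -9.75]
jig 115 [ 526.31 -181.03  128.81   90.36   -9.75]
jig 125 [ 526.57 -181.01  128.36   89.66   -9.52]
jig 95 [ 536.41 -191.67  154.98  113.18   -8.3 ]
jig 105 [ 527.11 -181.74  130.68   93.27   -9.47]
jig 115 [ 526.86 -181.64  129.69   91.77   -9.43]
jig 125 [ 526.85 -181.2   128.98   89.94   -9.52]
rack
[467.     3.19 201.89 107.17   3.37]
[466.98   3.28 201.44 106.45   3.18]
[466.84   3.35 200.68 105.94   3.32]
```

```bash
cat > plan.py <<'E'
from h import *
import json,sys,os
F='cmd.json'
if not os.path.exists(F): json.dump([204.477,564.087,239.292,160.073],open(F,'w'))
def load(): return json.load(open(F))
def plan(x,y,z,yaw):
    c=load(); a=np.deg2rad(c[3]); d=np.array([x-c[0],y-c[1]])
    print('row',np.round([(np.cos(a)*d[0]+np.sin(a)*d[1])/1e3,(np.sin(a)*d[0]-np.cos(a)*d[1])/1e3,(c[2]-z)/1e3],4),'rz',round(-((yaw-c[3]+180)%360-180),2))
def did(row):
    c=load(); a=np.deg2rad(c[3]); tx,ty,tz=[1e3*v for v in row[:3]]
    c=[c[0]+np.cos(a)*tx+np.sin(a)*ty,c[1]+np.sin(a)*tx-np.cos(a)*ty,c[2]-tz,c[3]-row[5]]
    json.dump(c,open(F,'w')); st()
def st():
    s=sensors.sense(); print('cmd',np.round(load(),2)); print('meas',np.round(s['tool_pos'],2),np.round(s['tcp_rot'],2),'F',np.round(s['ft_force'],2),'gap',round(s['finger_gap'],2),'t',s['time'])
E
python3 - <<'E'
from plan import *
print([a for a in dir(r) if a[0]!='_'], r.tip_extent)
plan(430.75,335.0,100,187.15)
E
```

```text
['PlanningError', 'tip_extent'] 8.0
row [-0.2908 -0.1383  0.1393] rz -27.08
```

>>> {"name": "move_arm", "arguments": {
  "rows": [
    [[-0.02,-0.01,0,0,0,-2],[-0.05,-0.024,0.01,0,0,-5],[-0.09,-0.043,0.02,0,0,-9],[-0.13,-0.062,0.04,0,0,-13],[-0.17,-0.081,0.06,0,0,-17],[-0.21,-0.1,0.08,0,0,-21],[-0.245,-0.117,0.1,0,0,-24],[-0.27,-0.128,0.12,0,0,-26],[-0.285,-0.135,0.133,0,0,-27.08],[-0.2908,-0.1383,0.1393,0,0,-27.08],[-0.2908,-0.1383,0.1393,0,0,-27.08],[-0.2908,-0.1383,0.1393,0,0,-27.08],[-0.2908,-0.1383,0.1393,0,0,-27.08]]
  ],
  "grip": 0.75
}}

```text
time: 1.4
tool_pos: [430.6, 336.1, 101.0]
tcp_rot: [179.9, 0.1, -172.8]
ft_force: [0.3, 0.3, 0.1]
finger_gap: 64.4
```

```bash
python3 - <<'E'
from plan import *
did([-0.2908,-0.1383,0.1393,0,0,-27.08])
s=snap('side','s1'); cv2.imwrite('pics/s1z.png',cv2.resize(s['color'][60:260,140:380,::-1],None,fx=3,fy=3))
E
```

```text
cmd [430.73 334.96  99.99 187.15]
meas [430.63 336.13 101.04] [ 1.7995e+02  7.0000e-02 -1.7280e+02] F [0.31 0.33 0.14] gap 64.35 t 1.4
```

View pics/s1z.png

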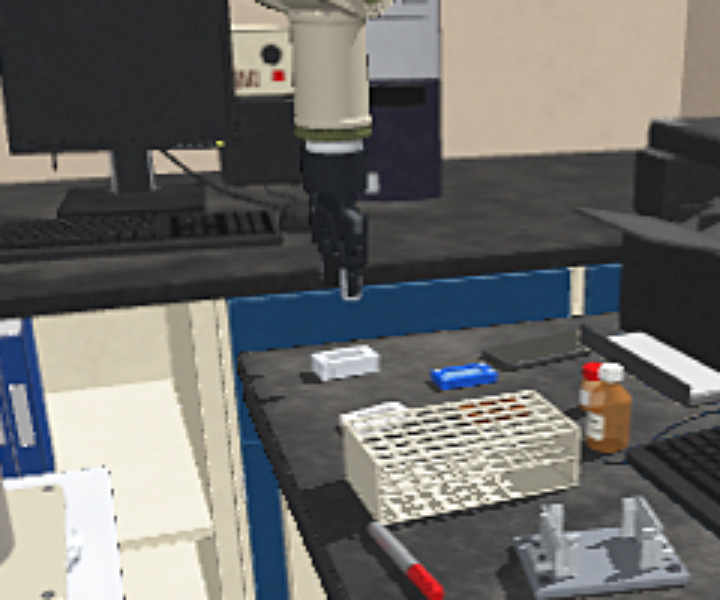

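>>> {"name": "move_arm", "arguments": {
  "rows": [
    [[0,0,0.015,0,0,0],[0,0,0.035,0,0,0],[0,0,0.055,0,0,0],[0,0,0.07,0,0,0],[0,0,0.08,0,0,0],[0,0,0.085,0,0,0],[0,0,0.088,0,0,0],[0,0,0.088,0,0,0],[0,0,0.088,0,0,0]]
  ]
}}

```text
time: 2.35
tool_pos: [431.3, 335.3, 12.8]
tcp_rot: [180.0, 0.1, -172.8]
ft_force: [0.9, -0.3, -0.3]
finger_gap: 64.3
```

```bash
python3 - <<'E'
from plan import *
did([0,0,.088,0,0,0])
s=snap('side','s2'); cv2.imwrite('pics/s2z.png',cv2.resize(s['color'][110:230,200:340,::-1],None,fx=5,fy=5,interpolation=cv2.INTER_CUBIC))
E
```

```text
cmd [430.73 334.96  11.99 187.15]
meas [431.32 335.31  12.76] [ 1.7997e+02  7.0000e-02 -1.7285e+02] F [ 0.9  -0.27 -0.29] gap 64.26 t 2.35
```

View pics/s2z.png

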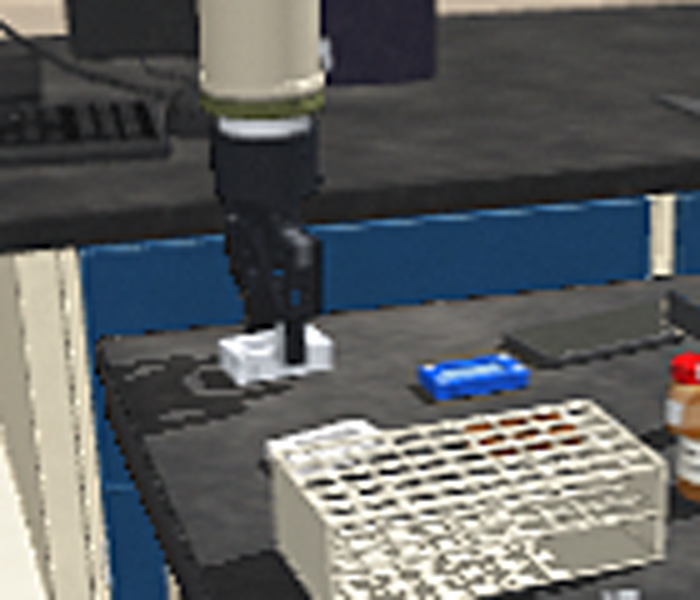

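>>> {"name": "move_arm", "arguments": {
  "rows": [
    [[0,0,0.002,0,0,0],[0,0,0.002,0,0,0],[0,0,0.002,0,0,0],[0,0,0.002,0,0,0],[0,0,0.002,0,0,0],[0,0,0.002,0,0,0],[0,0,0.002,0,0,0],[0,0,0.002,0,0,0]]
  ],
  "grip": 0,
  "newtons": 40
}}

```text
time: 3.2
tool_pos: [431.1, 335.1, 10.4]
tcp_rot: [180.0, 0.0, -172.8]
ft_force: [0.4, -0.9, 5.0]
finger_gap: 39.5
```

```bash
python3 - <<'E'
from plan import *
did([0,0,.002,0,0,0])
E
```

```text
cmd [430.73 334.96   9.99 187.15]
meas [431.09 335.11  10.41] [ 1.7999e+02  4.0000e-02 -1.7285e+02] F [ 0.36 -0.94  4.96] gap 39.51 t 3.2
```

>>> {"name": "move_arm", "arguments": {
  "rows": [
    [[0,0,-0.01,0,0,0],[0,0,-0.03,0,0,0],[0,0,-0.06,0,0,0],[0,0,-0.09,0,0,0],[0,0,-0.12,0,0,0],[0,0,-0.14,0,0,0],[0,0,-0.15,0,0,0],[0,0,-0.15,0,0,0],[0,0,-0.15,0,0,0]]
  ]
}}

```text
time: 4.1
tool_pos: [430.1, 334.6, 158.8]
tcp_rot: [-180.0, -0.1, -172.8]
ft_force: [0.0, -0.0, -1.7]
finger_gap: 39.5
```

```bash
python3 - <<'E'
from plan import *
did([0,0,-.15,0,0,0])
s=snap('top','t3'); 
print(proj(s,[[431,335,150]]))
cv2.imwrite('pics/t3z.png',cv2.resize(s['color'][190:310,110:230,::-1],None,fx=5,fy=5,interpolation=cv2.INTER_CUBIC))
plan(526.3,-181.1,120,170.4)
E
```

```text
cmd [430.73 334.96 159.99 187.15]
meas [430.1  334.55 158.75] [-1.7996e+02 -9.0000e-02 -1.7285e+02] F [ 0.03 -0.04 -1.68] gap 39.48 t 4.1
[[162.05961882 240.00492559]]
row [-0.0306 -0.5239  0.04  ] rz 16.75
```

View pics/t3z.png

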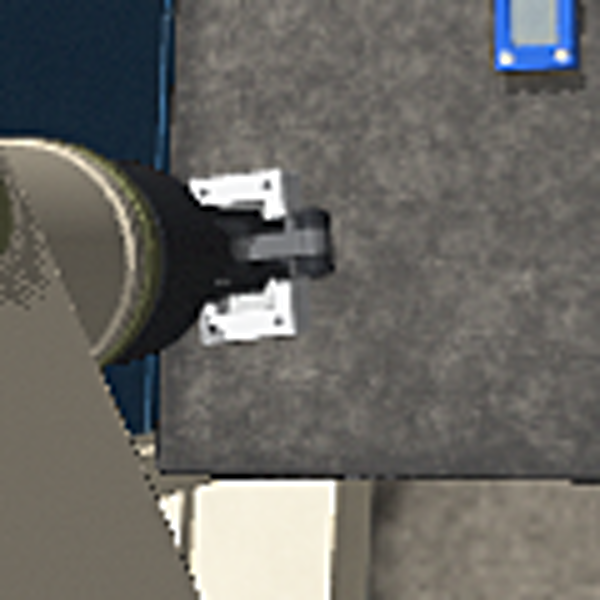

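```bash
python3 - <<'E'
from meas import *
s=dict(np.load('pics/t3.npz'))
I=cv2.resize(s['color'],None,fx=UP,fy=UP,interpolation=cv2.INTER_LINEAR).astype(int)
m=np.zeros(I.shape[:2],np.uint8)
for t in (170,190,205,220):
  mm=boxed(((I[...,0]>t)*255).astype(np.uint8),(145,220,172,262)); 
  c=np.concatenate([q.reshape(-1,2) for q in cv2.findContours(mm,cv2.RETR_EXTERNAL,cv2.CHAIN_APPROX_NONE)[0] if cv2.contourArea(q)>300]).astype(float)
  P=onz(s,(c+.5)/UP-.5,170.3)[:,:2]
  print(t,cv2.minAreaRect(P.astype(np.float32)))
E
```

```text
170 ((429.77703857421875, 335.3725891113281), (70.95814514160156, 39.67762756347656), 7.2045722007751465)
190 ((429.7201843261719, 334.7190246582031), (70.58438110351562, 38.614715576171875), 8.757614135742188)
205 ((429.6476135253906, 334.7364501953125), (70.14996337890625, 38.16621780395508), 8.962133407592773)
220 ((429.6457214355469, 335.1257629394531), (69.26594543457031, 38.09331512451172), 7.9174394607543945)
```

>>> {"name": "move_arm", "arguments": {
  "rows": [
    [[-0.001,-0.015,0,0,0,1],[-0.003,-0.045,0,0,0,2],[-0.005,-0.085,0,0,0,3],[-0.007,-0.125,0,0,0,4],[-0.01,-0.165,0,0,0,6],[-0.012,-0.205,0,0,0,7],[-0.014,-0.245,0,0,0,8],[-0.017,-0.285,0,0,0,10],[-0.019,-0.325,0,0,0,11],[-0.021,-0.365,0,0,0,12],[-0.024,-0.405,0,0,0,13],[-0.026,-0.445,0.005,0,0,14.5],[-0.028,-0.48,0.015,0,0,15.5],[-0.03,-0.505,0.025,0,0,16.4],[-0.0306,-0.519,0.035,0,0,16.75],[-0.0306,-0.5239,0.04,0,0,16.75],[-0.0306,-0.5239,0.04,0,0,16.75],[-0.0306,-0.5239,0.04,0,0,16.75],[-0.0306,-0.5239,0.04,0,0,16.75]]
  ]
}}

```text
time: 6.05
tool_pos: [526.6, -180.0, 120.6]
tcp_rot: [180.0, 0.0, 170.5]
ft_force: [0.5, 0.4, -1.5]
finger_gap: 39.1
```

```bash
python3 - <<'E'
from plan import *
did([-0.0306,-.5239,.04,0,0,16.75])
plan(526.3,-181.1,70,170.4)
E
```

```text
cmd [ 526.33 -181.06  119.99  170.4 ]
meas [ 526.64 -180.02  120.58] [1.8000e+02 4.0000e-02 1.7049e+02] F [ 0.47  0.37 -1.51] gap 39.09 t 6.05
row [ 0.   -0.    0.05] rz 0.0
```

>>> {"name": "move_arm", "arguments": {
  "rows": [
    [[0,0,0.01,0,0,0],[0,0,0.025,0,0,0],[0,0,0.04,0,0,0],[0,0,0.05,0,0,0],[0,0,0.05,0,0,0],[0,0,0.05,0,0,0],[0,0,0.05,0,0,0]]
  ]
}}

```text
time: 6.75
tool_pos: [526.8, -181.3, 70.6]
tcp_rot: [-180.0, 0.1, 170.4]
ft_force: [0.1, -0.2, -1.5]
finger_gap: 39.1
```

```bash
python3 - <<'E'
from plan import *
did([0,0,.05,0,0,0])
s=snap('top','t4'); cv2.imwrite('pics/t4z.png',cv2.resize(s['color'][150:260,340:460,::-1],None,fx=5,fy=5,interpolation=cv2.INTER_CUBIC))
s=snap('side','s4'); cv2.imwrite('pics/s4z.png',cv2.resize(s['color'][160:290,280:420,::-1],None,fx=4.5,fy=4.5,interpolation=cv2.INTER_CUBIC)); st()
E
```

```text
cmd [ 526.33 -181.06   69.99  170.4 ]
meas [ 526.81 -181.32   70.58] [-1.7999e+02  5.0000e-02  1.7040e+02] F [ 0.12 -0.16 -1.55] gap 39.15 t 6.75
cmd [ 526.33 -181.06   69.99  170.4 ]
meas [ 526.94 -181.39   70.84] [-1.7998e+02  8.0000e-02  1.7040e+02] F [-0.35 -0.02 -1.3 ] gap 39.23 t 6.85
```

View pics/t4z.png

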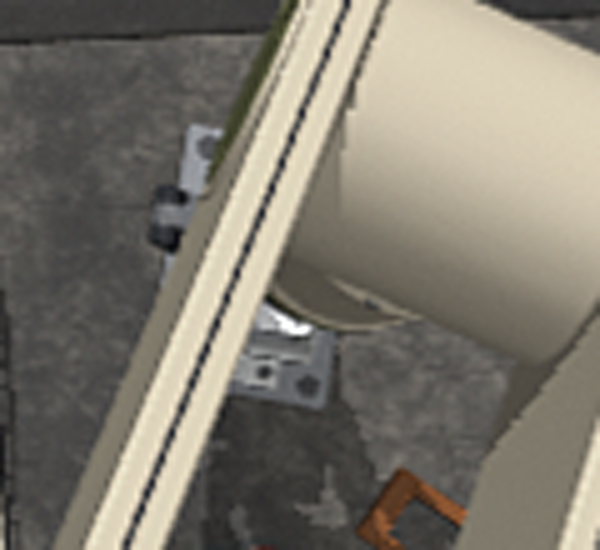

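View pics/s4z.png

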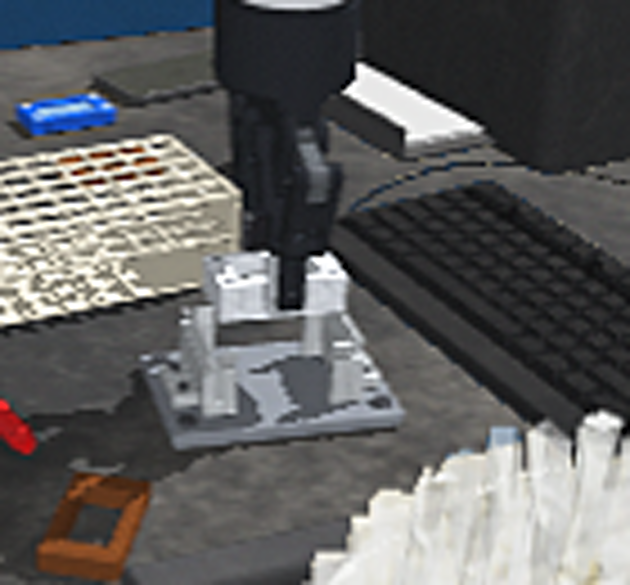

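>>> {"name": "move_arm", "arguments": {
  "rows": [
    [[0,0,0.005,0,0,0],[0,0,0.01,0,0,0],[0,0,0.014,0,0,0],[0,0,0.018,0,0,0],[0,0,0.021,0,0,0],[0,0,0.024,0,0,0],[0,0,0.024,0,0,0]]
  ]
}}

```text
time: 7.55
tool_pos: [526.0, -180.9, 45.4]
tcp_rot: [180.0, -0.1, 170.4]
ft_force: [0.2, 0.2, -1.7]
finger_gap: 39.1
```

```bash
python3 - <<'E'
from plan import *
did([0,0,.024,0,0,0])
s=snap('side','s5'); cv2.imwrite('pics/s5z.png',cv2.resize(s['color'][160:290,280:420,::-1],None,fx=4.5,fy=4.5,interpolation=cv2.INTER_CUBIC))
E
```

```text
cmd [ 526.33 -181.06   45.99  170.4 ]
meas [ 525.97 -180.88   45.37] [ 1.7999e+02 -5.0000e-02  1.7040e+02] F [ 0.23  0.2  -1.71] gap 39.15 t 7.55
```

View pics/s5z.png

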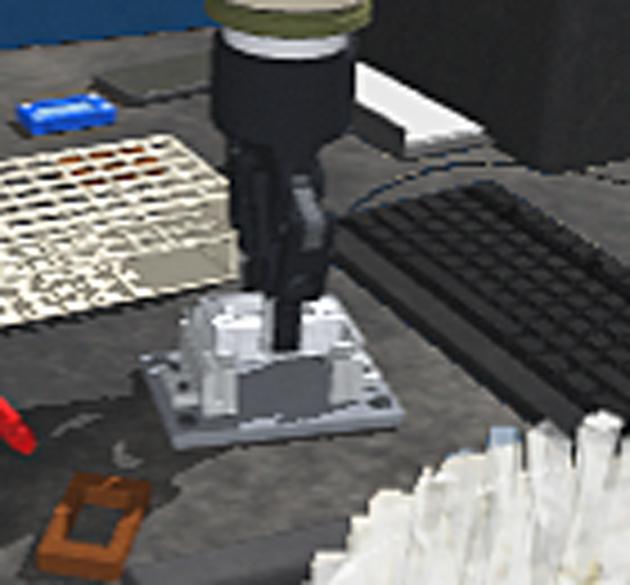

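>>> {"name": "move_arm", "arguments": {
  "rows": [
    [[0,0,0.004,0,0,0],[0,0,0.009,0,0,0],[0,0,0.014,0,0,0],[0,0,0.018,0,0,0],[0,0,0.021,0,0,0],[0,0,0.023,0,0,0],[0,0,0.024,0,0,0],[0,0,0.024,0,0,0],[0,0,0.024,0,0,0]]
  ]
}}

```text
time: 8.5
tool_pos: [526.5, -181.1, 22.2]
tcp_rot: [-180.0, 0.0, 170.4]
ft_force: [0.5, -0.1, -1.5]
finger_gap: 39.1
```

```bash
python3 - <<'E'
from plan import *
did([0,0,.024,0,0,0])
E
```

```text
cmd [ 526.33 -181.06   21.99  170.4 ]
meas [ 526.48 -181.1    22.19] [-1.8000e+02  2.0000e-02  1.7041e+02] F [ 0.51 -0.05 -1.5 ] gap 39.12 t 8.5
```

>>> {"name": "move_arm", "arguments": {
  "rows": [
    [[0,0,0.001,0,0,0],[0,0,0.0015,0,0,0],[0,0,0.0015,0,0,0],[0,0,0.0015,0,0,0],[0,0,0.0015,0,0,0]]
  ]
}}

```text
time: 9.0
tool_pos: [526.3, -181.0, 20.5]
tcp_rot: [-180.0, 0.0, 170.4]
ft_force: [-0.3, 0.2, -1.5]
finger_gap: 39.0
```

>>> {"name": "move_arm", "arguments": {
  "rows": [
    [[0,0,0,0,0,0],[0,0,0,0,0,0],[0,0,0,0,0,0],[0,0,0,0,0,0],[0,0,0,0,0,0],[0,0,0,0,0,0]]
  ],
  "grip": 0.65
}}

```text
time: 9.6
tool_pos: [526.3, -181.1, 20.5]
tcp_rot: [180.0, 0.0, 170.4]
ft_force: [-0.6, -0.8, 0.1]
finger_gap: 55.5
```

```bash
python3 - <<'E'
from plan import *
did([0,0,.0015,0,0,0])
E
```

```text
cmd [ 526.33 -181.06   20.49  170.4 ]
meas [ 526.33 -181.07   20.52] [180.    0.  170.4] F [-0.57 -0.83  0.15] gap 55.51 t 9.6
```

>>> {"name": "move_arm", "arguments": {
  "rows": [
    [[0,0,-0.01,0,0,0],[0,0,-0.03,0,0,0],[0,0,-0.06,0,0,0],[0,0,-0.09,0,0,0],[0,0,-0.115,0,0,0],[0,0,-0.13,0,0,0],[0,0,-0.13,0,0,0]]
  ]
}}

```text
time: 10.3
tool_pos: [528.0, -181.8, 153.7]
tcp_rot: [-179.9, 0.3, 170.4]
ft_force: [0.7, -0.3, 0.4]
finger_gap: 55.5
```

```bash
python3 - <<'E'
from plan import *
did([0,0,-.13,0,0,0])
plan(426.7,167.4,100,197.2)
E
```

```text
cmd [ 526.33 -181.06  150.49  170.4 ]
meas [ 528.   -181.82  153.69] [-179.92    0.29  170.4 ] F [ 0.7  -0.29  0.38] gap 55.48 t 10.3
row [0.1563 0.327  0.0505] rz -26.8
```

>>> {"name": "move_arm", "arguments": {
  "rows": [
    [[0.007,0.015,0,0,0,-1],[0.02,0.042,0,0,0,-3],[0.038,0.079,0,0,0,-6],[0.056,0.117,0,0,0,-9],[0.074,0.155,0,0,0,-12],[0.092,0.193,0,0,0,-15],[0.11,0.23,0,0,0,-18],[0.128,0.268,0.005,0,0,-21],[0.142,0.298,0.015,0,0,-24],[0.152,0.318,0.03,0,0,-26],[0.1563,0.327,0.042,0,0,-26.8],[0.1563,0.327,0.0505,0,0,-26.8],[0.1563,0.327,0.0505,0,0,-26.8],[0.1563,0.327,0.0505,0,0,-26.8]]
  ],
  "grip": 0.72
}}

```text
time: 11.7
tool_pos: [426.8, 166.4, 99.7]
tcp_rot: [-180.0, -0.0, -162.9]
ft_force: [0.2, 0.2, 0.1]
finger_gap: 61.3
```

```bash
python3 - <<'E'
from plan import *
did([0.1563,.327,.0505,0,0,-26.8])
s=snap('top','t6'); cv2.imwrite('pics/t6z.png',cv2.resize(s['color'][150:260,340:460,::-1],None,fx=5,fy=5,interpolation=cv2.INTER_CUBIC))
cv2.imwrite('pics/t6y.png',s['color'][:,:,::-1])
E
```

```text
cmd [426.73 167.43  99.99 197.2 ]
meas [426.83 166.45  99.73] [-1.7998e+02 -5.0000e-02 -1.6289e+02] F [0.21 0.2  0.13] gap 61.33 t 11.7
```

View pics/t6z.png

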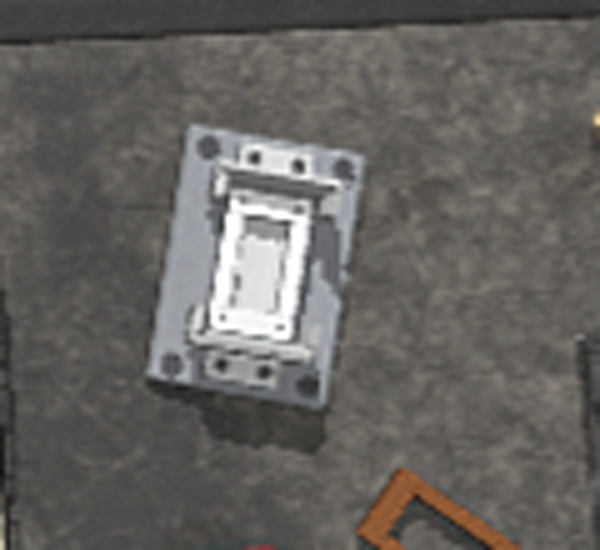

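```bash
python3 - <<'E'
from meas import *
s=dict(np.load('pics/t6.npz'))
I=cv2.resize(s['color'],None,fx=UP,fy=UP,interpolation=cv2.INTER_LINEAR).astype(int)
for t in (200,215,230): print(rect(s,boxed(((I[...,0]>t)*255).astype(np.uint8),(379,187,404,219)),32))
from plan import *
plan(426.7,167.4,12,197.2)
E
```

```text
[ 522.23 -179.02   65.26   40.6    -9.77]
[ 522.23 -178.96   64.17   39.91   -9.77]
[ 522.34 -178.77   62.71   38.88   -9.76]
row [ 0.    -0.     0.088] rz 0.0
```

>>> {"name": "move_arm", "arguments": {
  "rows": [
    [[0,0,0.015,0,0,0],[0,0,0.035,0,0,0],[0,0,0.055,0,0,0],[0,0,0.07,0,0,0],[0,0,0.08,0,0,0],[0,0,0.085,0,0,0],[0,0,0.088,0,0,0],[0,0,0.088,0,0,0],[0,0,0.088,0,0,0]]
  ]
}}

```text
time: 12.65
tool_pos: [427.3, 167.5, 12.7]
tcp_rot: [-180.0, 0.1, -162.8]
ft_force: [0.0, 0.2, -0.2]
finger_gap: 61.3
```

```bash
python3 - <<'E'
from plan import *
did([0,0,.088,0,0,0])
s=snap('top','t7'); cv2.imwrite('pics/t7z.png',cv2.resize(s['color'][190:290,190:310,::-1],None,fx=5,fy=5,interpolation=cv2.INTER_CUBIC))
E
```

```text
cmd [426.73 167.43  11.99 197.2 ]
meas [427.35 167.53  12.69] [-1.800e+02  6.000e-02 -1.628e+02] F [ 0.    0.22 -0.16] gap 61.32 t 12.65
```

View pics/t7z.png

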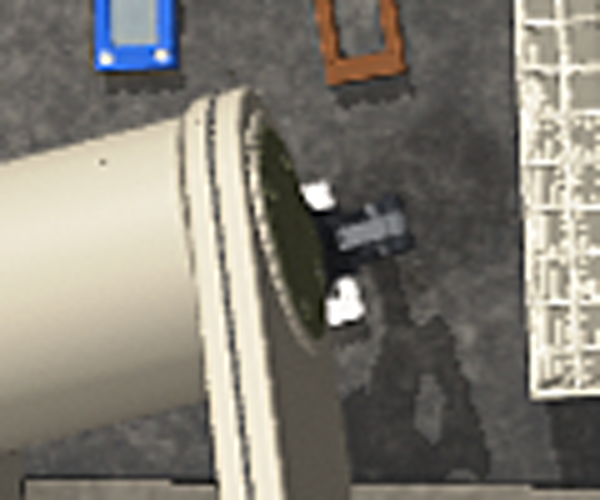

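```bash
python3 - <<'E'
from h import *
s=dict(np.load('pics/t6.npz'))
o=lambda p:(np.array(p)+.5)/5-.5+[340,150]
P=onz(s,o([(208,147),(344,168),(172,373),(308,387)]),10);print(P.round(1),P.mean(0))
B=onz(s,o([(245,205),(299,210),(222,317),(280,327)]),32);print(B.round(1),B.mean(0))
T=onz(s,o([(220,165),(335,180),(190,335),(310,355)]),46);print(T.mean(0))
a=cv2.resize(s['color'][178:228,370:414,::-1],None,fx=12,fy=12,interpolation=cv2.INTER_CUBIC);cv2.imwrite('pics/t6x.png',a)
E
```

```text
[[ 585.3 -157.4   10. ]
 [ 575.1 -225.    10. ]
 [ 472.1 -139.2   10. ]
 [ 465.8 -206.3   10. ]] [ 524.57594461 -181.95448048   10.        ]
[[ 554.  -172.6   32. ]
 [ 551.7 -198.8   32. ]
 [ 499.1 -161.2   32. ]
 [ 494.5 -189.2   32. ]] [ 524.82447    -180.43026664   32.        ]
[ 526.79739282 -179.41161139   46.        ]
```

View pics/t6x.png

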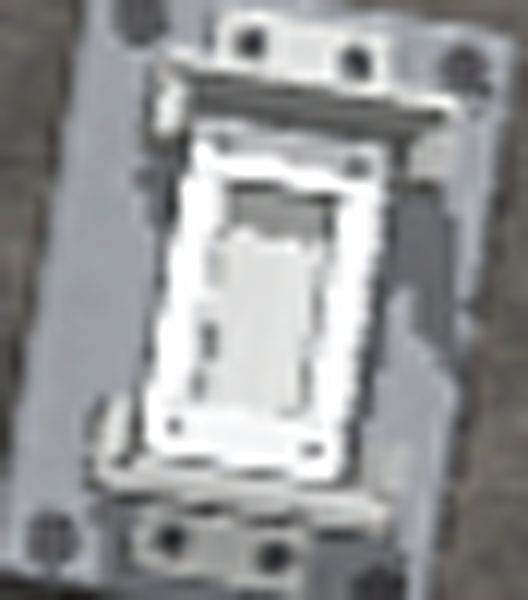

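>>> {"name": "move_arm", "arguments": {
  "rows": [
    [[0,0,0.002,0,0,0],[0,0,0.0025,0,0,0],[0,0,0.0025,0,0,0],[0,0,0.0025,0,0,0],[0,0,0.0025,0,0,0],[0,0,0.0025,0,0,0],[0,0,0.0025,0,0,0],[0,0,0.0025,0,0,0],[0,0,0.0025,0,0,0]]
  ],
  "grip": 0,
  "newtons": 25
}}

```text
time: 13.6
tool_pos: [427.1, 167.6, 10.1]
tcp_rot: [-180.0, 0.0, -162.8]
ft_force: [-1.5, -0.2, 4.3]
finger_gap: 39.0
```

```bash
python3 - <<'E'
from plan import *
did([0,0,.0025,0,0,0])
E
```

```text
cmd [426.73 167.43   9.49 197.2 ]
meas [427.11 167.56  10.1 ] [-1.7999e+02  4.0000e-02 -1.6279e+02] F [-1.48 -0.21  4.32] gap 39.01 t 13.6
```

>>> {"name": "move_arm", "arguments": {
  "rows": [
    [[0,0,-0.01,0,0,0],[0,0,-0.03,0,0,0],[0,0,-0.06,0,0,0],[0,0,-0.09,0,0,0],[0,0,-0.12,0,0,0],[0,0,-0.14,0,0,0],[0,0,-0.15,0,0,0],[0,0,-0.15,0,0,0],[0,0,-0.15,0,0,0]]
  ]
}}

```text
time: 14.5
tool_pos: [426.3, 167.3, 158.6]
tcp_rot: [180.0, -0.1, -162.8]
ft_force: [-0.7, 0.2, -1.6]
finger_gap: 39.1
```

```bash
python3 - <<'E'
from plan import *
did([0,0,-.15,0,0,0])
s=snap('top','t8'); cv2.imwrite('pics/t8z.png',cv2.resize(s['color'][180:280,190:310,::-1],None,fx=5,fy=5,interpolation=cv2.INTER_CUBIC))
s=snap('side','s8'); cv2.imwrite('pics/s8z.png',cv2.resize(s['color'][80:210,200:340,::-1],None,fx=4.5,fy=4.5,interpolation=cv2.INTER_CUBIC))
E
```

```text
cmd [426.73 167.43 159.49 197.2 ]
meas [426.25 167.3  158.64] [ 1.800e+02 -6.000e-02 -1.628e+02] F [-0.71  0.2  -1.63] gap 39.07 t 14.5
```

View pics/t8z.png

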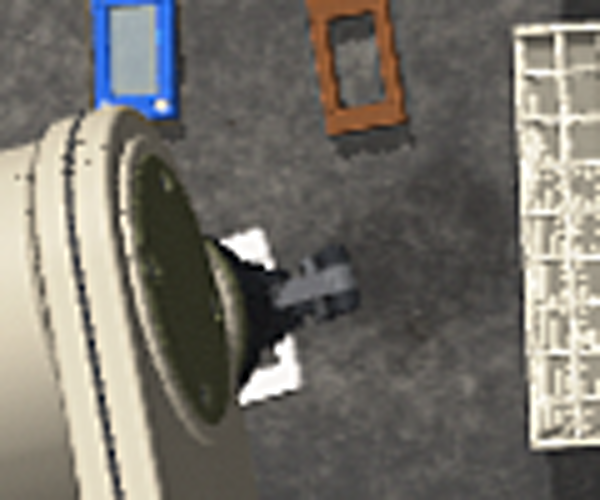

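View pics/s8z.png

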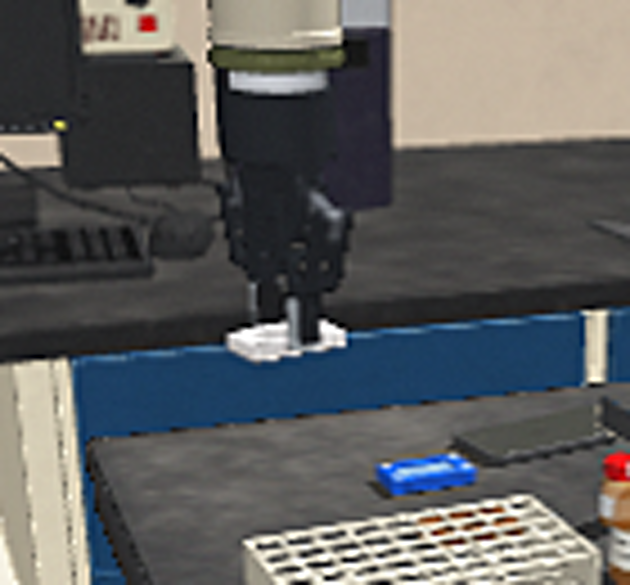

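```bash
python3 - <<'E'
from plan import *
plan(526.4,-181.1,90,170.4)
E
```

```text
row [ 0.0079 -0.3624  0.0695] rz 26.8
```

>>> {"name": "move_arm", "arguments": {
  "rows": [
    [[0,-0.015,0,0,0,1],[0.001,-0.042,0,0,0,3],[0.002,-0.08,0,0,0,6],[0.003,-0.12,0,0,0,9],[0.004,-0.16,0,0,0,12],[0.005,-0.2,0,0,0,15],[0.006,-0.24,0,0,0,18],[0.006,-0.28,0,0,0,21],[0.007,-0.315,0.01,0,0,24],[0.0075,-0.34,0.025,0,0,26],[0.0079,-0.355,0.045,0,0,26.8],[0.0079,-0.3624,0.06,0,0,26.8],[0.0079,-0.3624,0.0695,0,0,26.8],[0.0079,-0.3624,0.0695,0,0,26.8],[0.0079,-0.3624,0.0695,0,0,26.8],[0.0079,-0.3624,0.0695,0,0,26.8]]
  ]
}}

```text
time: 16.2
tool_pos: [527.0, -180.6, 91.1]
tcp_rot: [-180.0, 0.1, 170.5]
ft_force: [0.7, -0.2, -0.0]
finger_gap: 39.2
```

```bash
python3 - <<'E'
from plan import *
did([0.0079,-.3624,.0695,0,0,26.8])
s=snap('side','s9'); cv2.imwrite('pics/s9z.png',cv2.resize(s['color'][150:280,280:420,::-1],None,fx=4.5,fy=4.5,interpolation=cv2.INTER_CUBIC))
E
```

```text
cmd [ 526.37 -181.1    89.99  170.4 ]
meas [ 527.03 -180.59   91.13] [-1.7998e+02  9.0000e-02  1.7047e+02] F [ 0.68 -0.18 -0.05] gap 39.21 t 16.2
```

View pics/s9z.png

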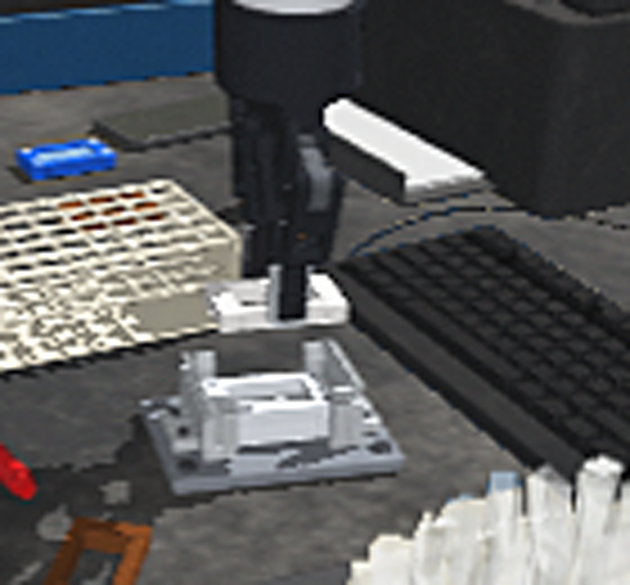

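>>> {"name": "move_arm", "arguments": {
  "rows": [
    [[0,0,0.006,0,0,0],[0,0,0.014,0,0,0],[0,0,0.022,0,0,0],[0,0,0.028,0,0,0],[0,0,0.033,0,0,0],[0,0,0.037,0,0,0],[0,0,0.041,0,0,0],[0,0,0.044,0,0,0],[0,0,0.046,0,0,0],[0,0,0.046,0,0,0],[0,0,0.046,0,0,0]]
  ]
}}

```text
time: 17.35
tool_pos: [526.5, -181.1, 44.1]
tcp_rot: [-180.0, 0.0, 170.4]
ft_force: [0.9, 0.2, -0.2]
finger_gap: 39.1
```

```bash
python3 - <<'E'
from plan import *
did([0,0,.046,0,0,0])
s=snap('side','s10'); cv2.imwrite('pics/s10z.png',cv2.resize(s['color'][150:280,280:420,::-1],None,fx=4.5,fy=4.5,interpolation=cv2.INTER_CUBIC))
E
```

```text
cmd [ 526.37 -181.1    43.99  170.4 ]
meas [ 526.46 -181.14   44.13] [-1.800e+02  1.000e-02  1.704e+02] F [ 0.88  0.17 -0.23] gap 39.09 t 17.35
```

View pics/s10z.png

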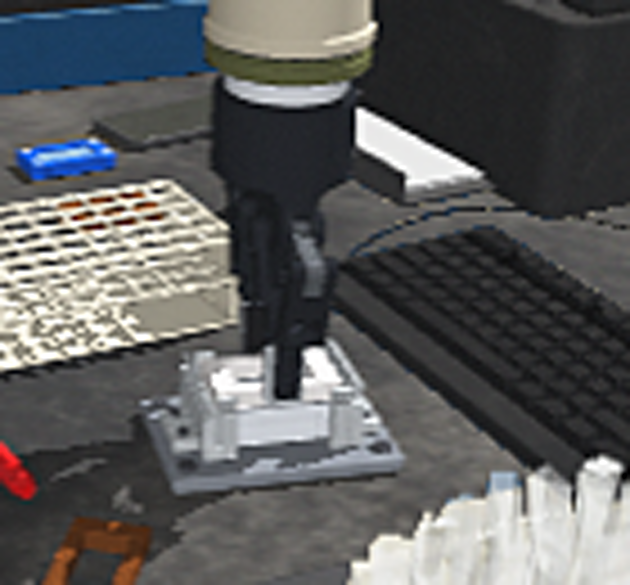

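>>> {"name": "move_arm", "arguments": {
  "rows": [
    [[0,0,0.001,0,0,0],[0,0,0.0018,0,0,0],[0,0,0.0018,0,0,0],[0,0,0.0018,0,0,0],[0,0,0.0018,0,0,0]]
  ]
}}

```text
time: 17.9
tool_pos: [526.3, -181.1, 42.2]
tcp_rot: [-180.0, -0.0, 170.4]
ft_force: [0.7, -0.4, -0.3]
finger_gap: 39.2
```

>>> {"name": "move_arm", "arguments": {
  "rows": [
    [[0,0,0,0,0,0],[0,0,0,0,0,0],[0,0,0,0,0,0],[0,0,0,0,0,0],[0,0,0,0,0,0],[0,0,0,0,0,0]]
  ],
  "grip": 0.65
}}

```text
time: 18.5
tool_pos: [526.3, -181.1, 42.2]
tcp_rot: [-180.0, -0.0, 170.4]
ft_force: [-0.0, -0.5, 0.0]
finger_gap: 55.6
```

>>> {"name": "move_arm", "arguments": {
  "rows": [
    [[0,0,-0.01,0,0,0],[0,0,-0.03,0,0,0],[0,0,-0.06,0,0,0],[0,0,-0.08,0,0,0],[0,0,-0.1,0,0,0],[0,0,-0.11,0,0,0],[0,0,-0.11,0,0,0],[0,0,-0.11,0,0,0]]
  ]
}}

```text
time: 19.3
tool_pos: [526.1, -181.0, 151.7]
tcp_rot: [180.0, -0.0, 170.4]
ft_force: [0.0, 1.1, 0.0]
finger_gap: 55.6
```

```bash
python3 - <<'E'
from plan import *
did([0,0,.0018-.11,0,0,0])
plan(556.0,257.7,100,182.85)
s=snap('side','s11'); cv2.imwrite('pics/s11z.png',cv2.resize(s['color'][150:280,280:420,::-1],None,fx=4.5,fy=4.5,interpolation=cv2.INTER_CUBIC))
E
```

```text
cmd [ 526.37 -181.1   152.19  170.4 ]
meas [ 526.12 -180.98  151.68] [ 1.7999e+02 -3.0000e-02  1.7040e+02] F [0.03 1.05 0.02] gap 55.6 t 19.3
row [0.0439 0.4376 0.0522] rz -12.45
```

View pics/s11z.png

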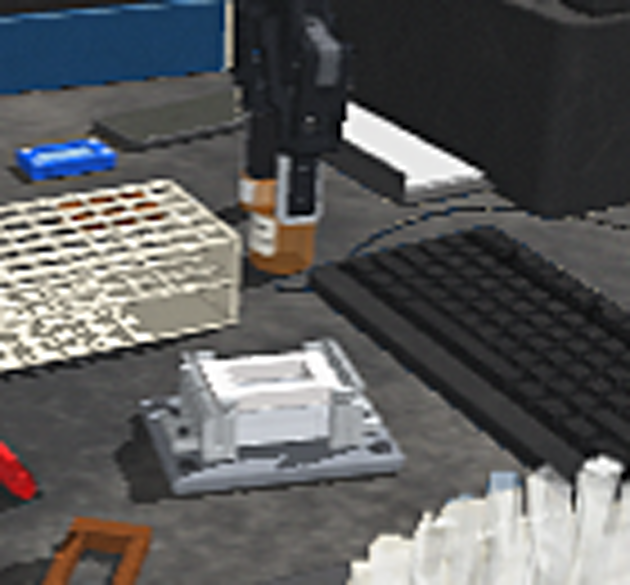

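>>> {"name": "move_arm", "arguments": {
  "rows": [
    [[0.0015,0.015,0,0,0,-0.5],[0.004,0.042,0,0,0,-1.5],[0.008,0.08,0,0,0,-2.5],[0.012,0.12,0,0,0,-4],[0.016,0.16,0,0,0,-5],[0.02,0.2,0,0,0,-6],[0.024,0.24,0,0,0,-7],[0.028,0.28,0,0,0,-8],[0.032,0.32,0,0,0,-9],[0.036,0.36,0,0,0,-10],[0.039,0.39,0.005,0,0,-11],[0.042,0.415,0.015,0,0,-12],[0.0435,0.432,0.03,0,0,-12.45],[0.0439,0.4376,0.042,0,0,-12.45],[0.0439,0.4376,0.0522,0,0,-12.45],[0.0439,0.4376,0.0522,0,0,-12.45],[0.0439,0.4376,0.0522,0,0,-12.45],[0.0439,0.4376,0.0522,0,0,-12.45]]
  ],
  "grip": 0.7
}}

```text
time: 21.15
tool_pos: [556.7, 257.0, 100.9]
tcp_rot: [180.0, 0.1, -177.2]
ft_force: [-0.2, -0.5, -0.8]
finger_gap: 59.9
```

```bash
python3 - <<'E'
from plan import *
from meas import *
did([.0439,.4376,.0522,0,0,-12.45])
s=snap('top','t12'); cv2.imwrite('pics/t12z.png',cv2.resize(s['color'][178:228,370:414,::-1],None,fx=12,fy=12,interpolation=cv2.INTER_CUBIC))
I=cv2.resize(s['color'],None,fx=UP,fy=UP,interpolation=cv2.INTER_LINEAR).astype(int)
for t in (200,215,230,240): print(rect(s,boxed(((I[...,0]>t)*255).astype(np.uint8),(379,187,404,219)),44))
E
```

```text
cmd [556.04 257.7   99.99 182.85]
meas [556.7  257.   100.87] [ 1.7999e+02  7.0000e-02 -1.7722e+02] F [-0.23 -0.54 -0.82] gap 59.9 t 21.15
[ 525.15 -179.88   69.86   40.78   -9.6 ]
[ 525.23 -179.64   69.37   39.85   -9.78]
[ 525.2  -179.53   68.83   39.     -9.73]
[ 525.27 -179.35   68.46   38.34   -9.77]
```

View pics/t12z.png

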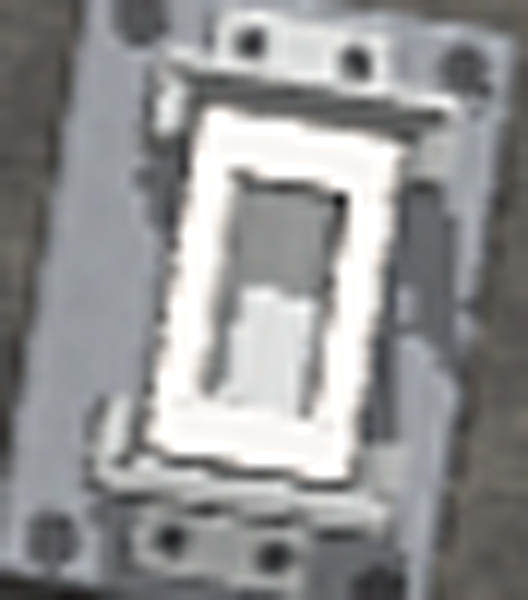

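>>> {"name": "move_arm", "arguments": {
  "rows": [
    [[0,0,0.015,0,0,0],[0,0,0.035,0,0,0],[0,0,0.055,0,0,0],[0,0,0.07,0,0,0],[0,0,0.08,0,0,0],[0,0,0.085,0,0,0],[0,0,0.089,0,0,0],[0,0,0.0905,0,0,0],[0,0,0.0905,0,0,0],[0,0,0.0905,0,0,0]]
  ]
}}

```text
time: 22.2
tool_pos: [556.6, 257.9, 10.2]
tcp_rot: [180.0, 0.1, -177.1]
ft_force: [-0.2, -0.2, 0.4]
finger_gap: 59.9
```

```bash
python3 - <<'E'
from plan import *
did([0,0,.0905,0,0,0])
s=snap('side','s13'); cv2.imwrite('pics/s13z.png',cv2.resize(s['color'][90:220,230:370,::-1],None,fx=4.5,fy=4.5,interpolation=cv2.INTER_CUBIC))
E
```

```text
cmd [556.04 257.7    9.49 182.85]
meas [556.58 257.9   10.23] [ 1.7998e+02  6.0000e-02 -1.7715e+02] F [-0.22 -0.16  0.39] gap 59.92 t 22.2
```

View pics/s13z.png

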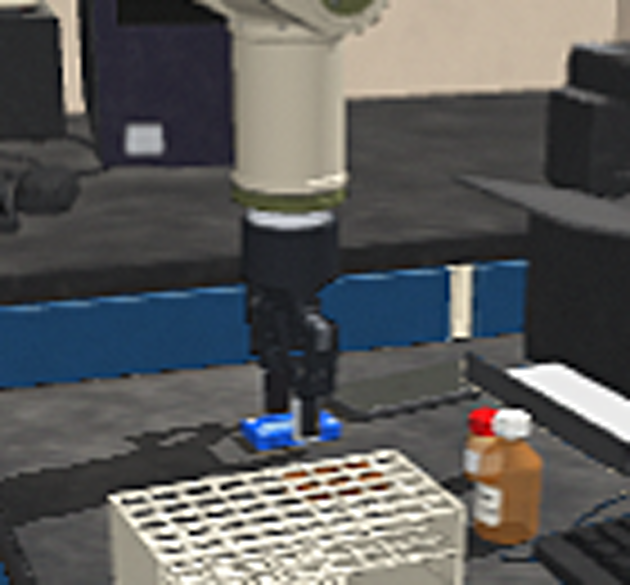

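>>> {"name": "move_arm", "arguments": {
  "rows": [
    [[0,0,0,0,0,0],[0,0,0,0,0,0],[0,0,0,0,0,0],[0,0,0,0,0,0],[0,0,0,0,0,0],[0,0,0,0,0,0],[0,0,0,0,0,0],[0,0,0,0,0,0],[0,0,0,0,0,0],[0,0,0,0,0,0]]
  ],
  "grip": 0,
  "newtons": 30
}}

```text
time: 23.25
tool_pos: [556.5, 257.9, 10.1]
tcp_rot: [180.0, 0.1, -177.1]
ft_force: [-1.2, -0.3, 5.7]
finger_gap: 39.2
```

>>> {"name": "move_arm", "arguments": {
  "rows": [
    [[0,0,-0.01,0,0,0],[0,0,-0.03,0,0,0],[0,0,-0.06,0,0,0],[0,0,-0.09,0,0,0],[0,0,-0.12,0,0,0],[0,0,-0.145,0,0,0],[0,0,-0.16,0,0,0],[0,0,-0.16,0,0,0],[0,0,-0.16,0,0,0],[0,0,-0.16,0,0,0]]
  ]
}}

```text
time: 24.25
tool_pos: [554.9, 257.3, 167.2]
tcp_rot: [-179.9, -0.2, -177.1]
ft_force: [0.5, -0.4, -0.8]
finger_gap: 39.3
```

```bash
python3 - <<'E'
from plan import *
did([0,0,-.16,0,0,0])
s=snap('side','s14'); cv2.imwrite('pics/s14z.png',cv2.resize(s['color'][60:190,220:360,::-1],None,fx=4.5,fy=4.5,interpolation=cv2.INTER_CUBIC))
plan(526.4,-181.1,110,170.4)
E
```

```text
cmd [556.04 257.7  169.49 182.85]
meas [554.89 257.27 167.22] [-179.94   -0.19 -177.15] F [ 0.5  -0.41 -0.79] gap 39.27 t 24.25
row [ 0.0514 -0.4368  0.0595] rz 12.45
```

View pics/s14z.png

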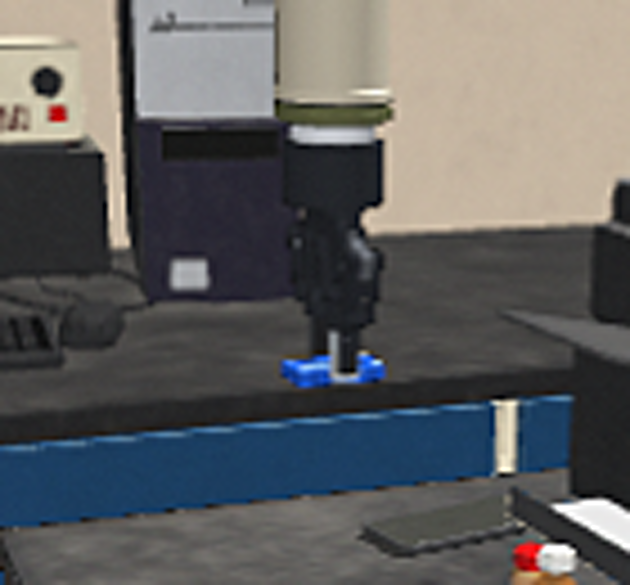

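>>> {"name": "move_arm", "arguments": {
  "rows": [
    [[0.002,-0.015,0,0,0,0.5],[0.005,-0.042,0,0,0,1.5],[0.009,-0.08,0,0,0,2.5],[0.014,-0.12,0,0,0,4],[0.019,-0.16,0,0,0,5],[0.0235,-0.2,0,0,0,6],[0.028,-0.24,0,0,0,7],[0.033,-0.28,0,0,0,8],[0.038,-0.32,0,0,0,9],[0.042,-0.36,0,0,0,10],[0.046,-0.39,0.005,0,0,11],[0.049,-0.415,0.015,0,0,12],[0.051,-0.432,0.03,0,0,12.45],[0.0514,-0.4368,0.045,0,0,12.45],[0.0514,-0.4368,0.055,0,0,12.45],[0.0514,-0.4368,0.0595,0,0,12.45],[0.0514,-0.4368,0.0595,0,0,12.45],[0.0514,-0.4368,0.0595,0,0,12.45]]
  ]
}}

```text
time: 26.1
tool_pos: [526.9, -180.3, 110.4]
tcp_rot: [-180.0, 0.0, 170.5]
ft_force: [-0.0, -0.1, -1.5]
finger_gap: 38.8
```

```bash
python3 - <<'E'
from plan import *
did([.0514,-.4368,.0595,0,0,12.45])
E
```

```text
cmd [ 526.44 -181.12  109.99  170.4 ]
meas [ 526.88 -180.28  110.35] [-1.8000e+02  2.0000e-02  1.7049e+02] F [-0.   -0.09 -1.49] gap 38.75 t 26.1
```

>>> {"name": "move_arm", "arguments": {
  "rows": [
    [[0,0,0.006,0,0,0],[0,0,0.014,0,0,0],[0,0,0.022,0,0,0],[0,0,0.028,0,0,0],[0,0,0.033,0,0,0],[0,0,0.036,0,0,0],[0,0,0.039,0,0,0],[0,0,0.041,0,0,0],[0,0,0.043,0,0,0],[0,0,0.044,0,0,0],[0,0,0.044,0,0,0],[0,0,0.044,0,0,0],[0,0,0.044,0,0,0],[0,0,0.044,0,0,0],[0,0,0.044,0,0,0]]
  ]
}}

```text
time: 27.6
tool_pos: [526.5, -181.1, 66.1]
tcp_rot: [-180.0, 0.0, 170.4]
ft_force: [0.2, 0.0, -0.8]
finger_gap: 38.8
```

```bash
python3 - <<'E'
from plan import *
did([0,0,.044,0,0,0])
s=snap('side','s15'); cv2.imwrite('pics/s15z.png',cv2.resize(s['color'][180:280,300:400,::-1],None,fx=6,fy=6,interpolation=cv2.INTER_CUBIC))
E
```

```text
cmd [ 526.44 -181.12   65.99  170.4 ]
meas [ 526.49 -181.14   66.08] [-1.800e+02  1.000e-02  1.704e+02] F [ 0.18  0.   -0.82] gap 38.8 t 27.6
```

View pics/s15z.png

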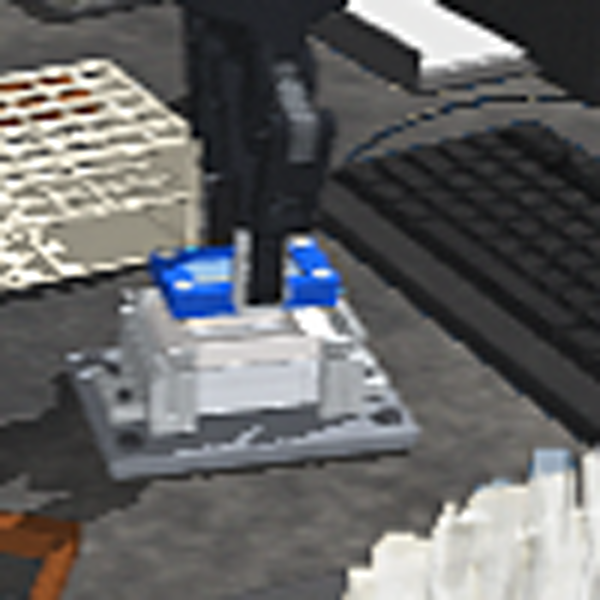

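```bash
python3 - <<'E'
from h import *
def box(cx,cy,yaw,z0,z1):
    a=np.deg2rad(yaw);R=np.array([[np.cos(a),-np.sin(a)],[np.sin(a),np.cos(a)]])
    return np.array([[*(R@[sx*35,sy*20]+[cx,cy]),z] for z in(z0,z1) for sx,sy in((-1,-1),(1,-1),(1,1),(-1,1))])
for f,z0,z1,o in(('s15',56,68,'a'),('s11',32,44,'b')):
    s=dict(np.load('pics/'+f+'.npz'));im=cv2.resize(s['color'][190:270,310:385,::-1],None,fx=7,fy=7,interpolation=cv2.INTER_CUBIC)
    for cx,cy,col in((526,-181.1,(0,255,0)),):
        for p in proj(s,box(cx,cy,-9.6,z0,z1)): cv2.circle(im,tuple(((p-[310,190]+.5)*7).astype(int)),3,col,-1)
    cv2.imwrite('pics/ov_'+o+'.png',im)
E
```

```text
(no output)
```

View pics/ov_a.png

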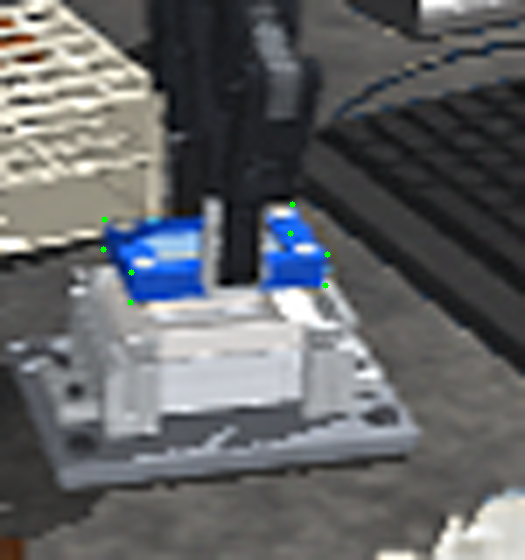

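View pics/ov_b.png

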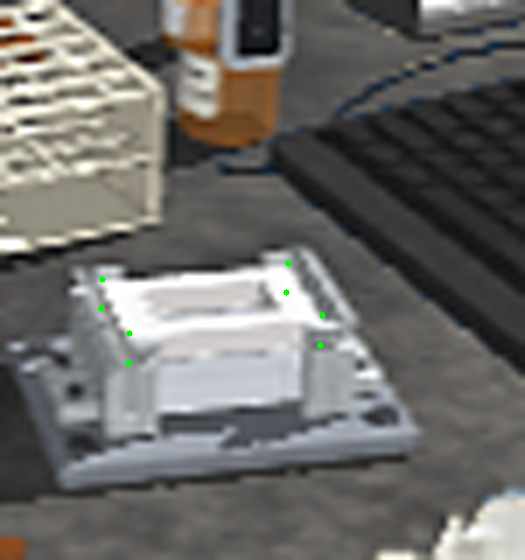

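>>> {"name": "move_arm", "arguments": {
  "rows": [
    [[0,0,0.001,0,0,0],[0,0,0.002,0,0,0],[0,0,0.003,0,0,0],[0,0,0.0038,0,0,0],[0,0,0.0038,0,0,0],[0,0,0.0038,0,0,0],[0,0,0.0038,0,0,0],[0,0,0.0038,0,0,0],[0,0,0.0038,0,0,0],[0,0,0.0038,0,0,0],[0,0,0.0038,0,0,0],[0,0,0.0038,0,0,0]]
  ]
}}

```text
time: 28.85
tool_pos: [526.4, -181.1, 62.2]
tcp_rot: [-180.0, 0.0, 170.4]
ft_force: [0.2, 0.1, -0.5]
finger_gap: 39.1
```

```bash
python3 - <<'E'
from plan import *
did([0,0,.0038,0,0,0])
s=snap('side','s16'); cv2.imwrite('pics/s16z.png',cv2.resize(s['color'][190:265,300:400,::-1],None,fx=8,fy=8,interpolation=cv2.INTER_CUBIC))
s=snap('top','t16'); cv2.imwrite('pics/t16z.png',cv2.resize(s['color'][130:290,150:480,::-1],None,fx=2.4,fy=2.4,interpolation=cv2.INTER_CUBIC)); st()
E
```

```text
cmd [ 526.44 -181.12   62.19  170.4 ]
meas [ 526.44 -181.13   62.2 ] [-180.     0.   170.4] F [ 0.2   0.12 -0.53] gap 39.06 t 28.85
cmd [ 526.44 -181.12   62.19  170.4 ]
meas [ 526.44 -181.12   62.19] [-180.    -0.   170.4] F [-0.42  0.42 -0.37] gap 39.02 t 28.95
```

View pics/s16z.png

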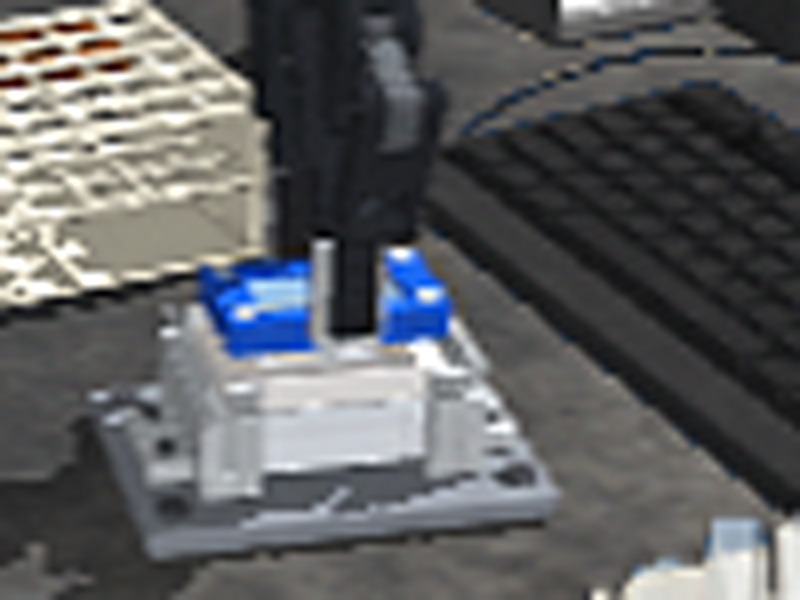

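View pics/t16z.png

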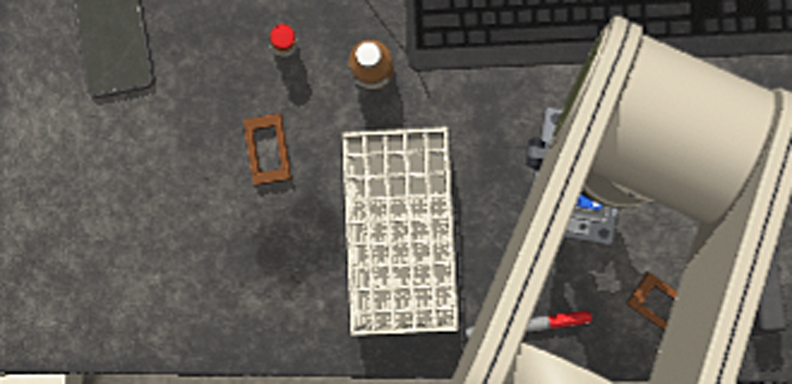

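```bash
python3 - <<'E'
from h import *
from meas import UP
# lower cover edge & spacer front-top edge along image columns, vs. arm-based prediction (front face, jig y=-20)
s=dict(np.load('pics/s16.npz')); b=dict(np.load('pics/s11.npz'))
a=np.deg2rad(-9.6); R=np.array([[np.cos(a),-np.sin(a)],[np.sin(a),np.cos(a)]])
I=cv2.resize(s['color'],None,fx=UP,fy=UP,interpolation=cv2.INTER_LINEAR).astype(int)
J=I[...,2]-I[...,0]
for x in(-28,-22,-17,20,25,30):
    p=proj(s,[[*(R@[x,-20]+[526,-181.1]),z] for z in(52,44,40)])
    u=p[0,0]; c=int((u+.5)*UP); col=J[:,c]; rows=np.where(col>60)[0]; rows=rows[(rows>210*UP)&(rows<245*UP)]
    print(x,'pred cover bottom',p[0,1].round(1),'meas',round((rows.max()+.5)/UP-.5,1),'pred spacer top',p[1,1].round(1))
ys,xs=np.where(J[210*UP:245*UP,320*UP:365*UP]>60); print('blue u range',xs.min()/UP+320,xs.max()/UP+320, 'pred',[proj(s,[[*(R@q+[526,-181.1]),z]])[0,0].round(1) for q,z in(([-35,20],64),([35,-20],64))])
g=b['color'].mean(2)
for u in(334,338,342,346): print(u,[(v,int(g[v,u])) for v in range(228,246)])
E
```

```text
-28 pred cover bottom 234.0 meas 234.1 pred spacer top 236.9
-22 pred cover bottom 233.8 meas 233.6 pred spacer top 236.7
-17 pred cover bottom 233.6 meas 233.4 pred spacer top 236.5
20 pred cover bottom 232.3 meas 232.4 pred spacer top 235.1
25 pred cover bottom 232.1 meas 232.2 pred spacer top 234.9
30 pred cover bottom 231.9 meas 231.9 pred spacer top 234.8
blue u range 324.8333333333333 356.5 pred [np.float64(324.3), np.float64(356.1)]
334 [(228, 54), (229, 186), (230, 255), (231, 202), (232, 205), (233, 203), (234, 199), (235, 196), (236, 255), (237, 241), (238, 200), (239, 205), (240, 208), (241, 177), (242, 204), (243, 202), (244, 199), (245, 205)]
338 [(228, 51), (229, 250), (230, 255), (231, 201), (232, 205), (233, 204), (234, 175), (235, 238), (236, 255), (237, 199), (238, 204), (239, 204), (240, 220), (241, 205), (242, 201), (243, 195), (244, 198), (245, 204)]
342 [(228, 91), (229, 255), (230, 220), (231, 203), (232, 205), (233, 204), (234, 186), (235, 249), (236, 255), (237, 199), (238, 205), (239, 206), (240, 172), (241, 198), (242, 201), (243, 197), (244, 201), (245, 204)]
346 [(228, 194), (229, 255), (230, 215), (231, 197), (232, 201), (233, 174), (234, 200), (235, 255), (236, 225), (237, 202), (238, 205), (239, 207), (240, 171), (241, 203), (242, 200), (243, 198), (244, 205), (245, 202)]
```

```bash
python3 -c "
from bench import hand_in,sensors
print(hand_in())"
```

```text
the job is handed in; nothing more can be done
None
```

I seated the cell body in the jig pocket and released it, then set the spacer on it and released that. I carried the blue cover over the rack about 95 mm above it, and the arm is still holding it over the spacer. The job was handed in at about 29 s.

**Last checks**
- **Cover pose:** the arm was at rest, level and at 170.4° (jig square is 170.4°). The TCP was at (526.4, -181.1, 62.2), which puts the cover's underside at about z = 52. In the side view its lower edge fell within 0.2 px of the prediction.
- **Air gap:** the spacer's top edge was at the height predicted for z = 44, so there is about 8 mm between the two.
- **Spacer and cover alignment:** in the top view the spacer lay square in the pocket, at about -9.7°. The arm poses at grasp and release put the cover and spacer centres within about 0.2 mm of each other.
- **Forces:** outside forces at rest stayed below 2 N. Readings were 4 to 6 N as the fingers closed on each part.
- **Other objects:** in the final top picture the rack, bottle, vial, phone and left brown frame look untouched. The arm partly hid the marker and right brown frame, and hid most of the stapler. The nut was not in the cropped picture I viewed.

**Disagreements and gaps**
- The top camera put the spacer about 1.5 mm from where the arm released it. That is within the stated calibration error, so I relied on the arm's own positions.
- The forearm hid the cover from the top camera at the end, so the final centring was only confirmed from the side view and the arm readings.

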